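# Comb the stirring rods into the drying tray

### The job

Two green stirring rods lie askew on top of the white grooved drying tray. Take the rake with the blue grip (not the red squeegee) and comb it across the tray, so that both rods drop fully down into grooves and lie parallel in them; touch the rods with the rake only. Then stand the rake upright on the bench, clear of the tray, and let go of it.

Things in the scene. Friction and masses are not known exactly. Their poses are not given: they have to be found in the camera images.
- tray: White drying tray, fixed, 198 (x) x 340 (y) x 26 mm. Origin: centre of its underside, z up. 12 grooves along x, 150 mm long, 22 wide, 27 apart, floor at z = 5; the grey ridges between end at z = 18. Along both long sides (|x| = 75 to 99) a flat rim at z = 18 carries the rake's feet; the short sides (|y| = 159 to 170) have a lip up to z = 26. It is combed along y, either way.
- rake_grip (a point): Loose rake, 0.25 kg, standing. Point: centre of its blue grip, 40 (x) x 16 (y) x 52 mm high, mid-rake, 66 mm above the feet; pinch it across y from above. z up, x along the head: a bar 182 mm long, its top 40 mm above the feet. Foot plates at x = +-87, 8 wide, 44 long in y; between them 15 tines, 7 mm gaps, end 0.5 mm above the feet. A like squeegee, red grip, flat blade, is not needed.
- rod_a_center (a point): Green stirring rod, 9 mm thick, 120 long, 20 g, loose. Point: its centre; x along it. Starts level on the ridge tops, 31 to 41 deg off the grooves, 49 mm to one side (tray y) of the tray's middle. Down in a groove its centre is at tray z = 9.5 mm. The rake, head along tray x, feet up to 3 mm above the rims, drawn at 30 mm/s from tray y = -125 to 130, turns and pushes it till it drops in.
- rod_b_center (a point): The other green stirring rod, identical, lying 49 mm to the other side of the tray's middle and turned the other way. A rod left by the first pass is caught by a second pass back.
Things that resemble listed ones, but are neither listed nor needed, are in the scene too. Leave any grey look-alike of the part that bears rod_a_center alone.

How it is judged:
By the outcome, as a careful person would: the job done as asked, in the order asked, and still so for the second after the job is handed in, with the robot touching nothing.
It also fails if it takes over 64 s, if anything falls off the work surface, if the arm or the gripper's body presses on something with over 40 N, if the wrist force passes 120 N, or if a joint passes its speed limit or range.

### The arm

A 7-joint arm with a two-finger parallel gripper is mounted at the origin on the work surface. World frame = base frame: x ahead of the robot, y to its left, z up, the work surface at z = 0. Lengths are in mm, angles in rad, forces in N, time in s.
With the tool pointing down it reaches from about 400 to 925 mm from the base axis. Payload 5.6 kg.
Tool frame: the origin (TCP) lies on the front face of the gripper's body, between the roots of the fingers; the fingertips stand 73 mm ahead of it and the grasp point (between the pads) lies 54 mm ahead of it; z points along the fingers, x is the direction in which the jaws open and shut, and the axes are right-handed (so a half turn about z gives the same grasp; the last joint's range is limited). The gripper opens to 85 mm and grips with 20 to 120 N. Pads are 22 mm wide; open, the fingers measure 114 mm over their backs; the gripper's body (76 mm by 85 mm) begins 54 mm behind the grasp point. The pads swing forward as they close: fully open they stand 13 mm farther back than shut.
Start: joints at [1.219, 0.468, -0.012, 1.603, 0.006, 1.071, -0.056], TCP at [197.506, -619.271, 303.89] pointing down, gripper open.
Joint ranges: [-2.53, 2.53], [-0.31, 2.02], [-1.57, 1.55], [0.28, 2.44], [-1.29, 4.43], [0.15, 1.84], [-2.92, 2.92]. Speed limits (rad/s): [2.57, 2.57, 3.14, 3.14, 3.14, 3.14, 3.14].

### API

Orientations are given as a rotation vector (axis times angle).
In Python, from bench import monitor, vision, hand_in gives the robot as it stands.
- The arm moves only by the tool drive_tool, never from a script. Its argument "moves" is a list of rows, each an object with "translation": the shift along the tool's x, y, z in mm, a list of three; "turn": the turn about the tool's z in rad; "claw": the closure, from 0 (fully open) to 1 (shut). A call has 1 to 5 rows; each row shifts and turns the commanded pose from where the row before left it, along the tool's axes as they then stand; what a row does not reach is not made up. A row lasts 1/10 s, in which the tool goes at most 50 mm and 8.59 degrees, less where a joint would pass 70% of its speed; a pose out of reach is approached as far as the arm can. A call with a gripper value outside its range is refused whole. The fingers move at their own pace and stop on an object; "force" is the grip in N (left out, the last holds). Time passes only in rows, so rows that do not move let the fingers close. It gives the time, the measured TCP pose, the force and the opening at its end, in the units of the state.
- monitor.sense(): the state, without advancing time (a new reading comes with each control period).
- vision.snapshot(name): name is "scene" or "top"; returns the picture (420x560x3 uint8, blue, green, red); there is no depth.
- vision.camera_model(name): a dict with "fx", "fy", "cx", "cy" (pixels), "view" (4x4, takes a point from world to camera coordinates). Camera axes: x right, y down, z forward; pixel columns grow to the right and rows downward; lengths in mm; the calibration is good to about 2 mm. A picture is of the moment at which its call begins. camera_model takes no time and is no camera call.
- hand_in(): hands the job in, once; it reports no verdict.
Trained networks look in the newest picture that a camera, given by its name, has taken for a name from the list of things; names that differ only in an ending like _2 or _b are one class to them, and where a whole thing is asked for, a point or a joint stands for the part that bears it (a point fixed in the world has none). Each returns a list of dicts, best first, with "conf" (0 to 1); they miss things now and then, are a little off and sometimes report something else, mostly with a low value. They report only what shows in the picture. A call takes as long as a camera call. They do not tell look-alikes from the thing itself.
- vision.find_in(camera, thing): "box" ([left, top, right, bottom] in pixels, round what is visible of it).
- vision.outline_of(camera, thing): "pixels" (420x560 bool, what is visible of it) and "box" ([left, top, right, bottom] in pixels, round what is visible of it).
The state is a dict: "t": time; "qpos": joint angles; "dq": joint speeds; "tau": joint torques, N m; "position": TCP position; "ee_rot": TCP orientation; "contact_force": force on the tool from outside, world axes, zero at the start; "wrist_torque": the same for the moment, N m; "grip_width": finger opening in mm.
Only numpy, scipy, OpenCV 4.12 (cv2) and the standard library are available. Lean on these libraries where they do the work, as an engineer would, in place of code of your own. Each camera call takes 0.05 s, during which the arm holds its last target. There are 200 camera calls.

## Working session

There is one attempt and no reset: what is moved stays moved. The work goes in short steps, Python scripts to look and compute and a tool call to move; the robot and the scene stay as the last step left them, time stands still between calls to the robot, and variables do not carry over. Pictures are saved under pics/ and viewed, about 8 in all and at most 12, crops included, and the job is handed in when it is done.

Besides the shell and the picture viewer there is one more tool, called by a JSON object that holds its "name" and its "arguments". drive_tool: Moves the arm, as the interface text tells. Its arguments: {"type":"object","properties":{"moves":{"type":"array"},"force":{"type":"number"}},"required":["moves"]}

```bash
mkdir -p pics
cat > h.py <<'E'
import numpy as np, cv2
from bench import monitor, vision, hand_in
def ray(cam,uv,z):
    m=vision.camera_model(cam);V=np.array(m["view"]);R=V[:3,:3];c=-R.T@V[:3,3]
    d=R.T@np.array([(uv[0]-m["cx"])/m["fx"],(uv[1]-m["cy"])/m["fy"],1])
    return c+d*(z-c[2])/d[2]
def proj(cam,p):
    m=vision.camera_model(cam);V=np.array(m["view"]);q=V[:3,:3]@np.array(p)+V[:3,3]
    return [m["fx"]*q[0]/q[2]+m["cx"],m["fy"]*q[1]/q[2]+m["cy"]]
E
python3 - <<'E'
from h import *
np.set_printoptions(precision=1,suppress=True)
a=vision.snapshot("top");b=vision.snapshot("scene")
cv2.imwrite("pics/top.png",a);cv2.imwrite("pics/scene.png",b)
for t in ["tray","rake_grip","rod_a_center"]:
  for c in ["top","scene"]:
    for o in vision.outline_of(c,t):
        p=np.argwhere(o["pixels"])[:,::-1].astype(np.float32)
        print(t,c,round(o["conf"],2),o["box"],p.mean(0) if len(p) else 0, cv2.minAreaRect(p) if len(p) else 0)
s=monitor.sense();print(s)
for c in ["top","scene"]: 
  m=vision.camera_model(c);print(c,m["fx"],np.array(m["view"]))
E
```

```text
tray top 0.72 [126.5, 128.5, 273.4, 230.0] [200.1 178.2] ((199.6639404296875, 178.30328369140625), (82.74214172363281, 142.39364624023438), 82.07925415039062)
tray scene 0.93 [208.2, 236.9, 401.6, 369.6] [308.5 298.4] ((304.2637939453125, 289.4939270019531), (179.50143432617188, 91.15632629394531), 27.531978607177734)
rake_grip top 0.88 [349.9, 145.0, 378.9, 223.2] [366.4 181.4] ((364.845458984375, 184.09361267089844), (77.5832290649414, 20.419475555419922), 85.36454010009766)
rake_grip scene 0.69 [159.8, 190.2, 223.5, 239.5] [189.6 210.5] ((187.38711547851562, 208.7402801513672), (31.946714401245117, 69.10957336425781), 59.38138961791992)
rod_a_center top 0.75 [204.1, 159.0, 239.5, 195.1] [218.7 175.2] ((219.75001525878906, 176.25), (46.66904067993164, 2.1213202476501465), 45.0)
rod_a_center top 0.54 [311.9, 148.9, 325.6, 194.4] [318.2 172.7] ((318.2795715332031, 172.9417724609375), (47.0726432800293, 4.6501569747924805), 78.2317123413086)
rod_a_center top 0.47 [188.6, 280.6, 236.4, 288.9] [209.2 282.9] ((210.50770568847656, 282.9384765625), (47.62933349609375, 5.209458351135254), 7
[... 649 characters left out ...]
416139125823975), 86.53176879882812)
{'t': 0.4, 'qpos': array([ 1.2,  0.5, -0. ,  1.6,  0. ,  1.1, -0.1]), 'dq': array([ 0., -0.,  0., -0., -0., -0., -0.]), 'tau': array([ -0. , -53.2,   0. , -25.1,   0. ,   0. ,  -0. ]), 'position': array([ 197.5, -619.2,  303.7]), 'ee_rot': array([-2.5,  1.9,  0. ]), 'contact_force': array([-0.6, -0.3, -0.5]), 'wrist_torque': array([-0.,  0.,  0.]), 'grip_width': 85.35052268631351}
top 420.1615592548868 [[  0.   -1.   -0.   14.6]
 [ -1.   -0.   -0.1 464.3]
 [  0.1   0.   -1.  992.4]
 [  0.    0.    0.    1. ]]
scene 385.2931686982377 [[  -0.7    0.7   -0.   267.9]
 [   0.4    0.4   -0.9 -103.7]
 [  -0.6   -0.6   -0.5 1255.7]
 [   0.     0.     0.     1. ]]
```

```bash
ls pics
```

```text
scene.png
top.png
```

View pics/top.png

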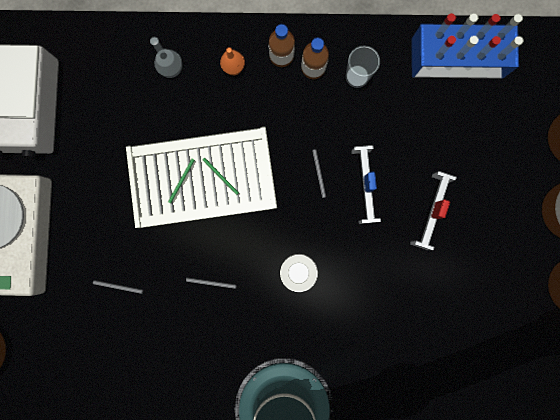

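View pics/scene.png

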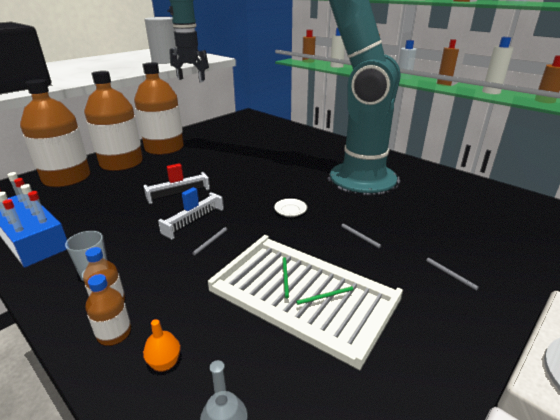

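The top view shows the tray at about (200,178), with two green rods at (182,181) and (221,176). The blue-grip rake is at (367,184), the red squeegee at (437,210), and the grey look-alike rods lie off the tray. Next I fit the poses.

```bash
cat > fit.py <<'E'
from h import *
from scipy.optimize import minimize
def box(cx,cy,z0,z1,hx,hy): return np.array([[cx+a*hx,cy+b*hy,z] for a in(-1,1) for b in(-1,1) for z in(z0,z1)])
def w(P,q):
    c,s=np.cos(q[2]),np.sin(q[2]); return np.c_[q[0]+c*P[:,0]-s*P[:,1],q[1]+s*P[:,0]+c*P[:,1],P[:,2]]
def render(cam,boxes,q,S=4):
    im=np.zeros((420*S,560*S),np.uint8)
    for B in boxes:
        p=np.array([proj(cam,x) for x in w(B,q)],np.float32)
        h=cv2.convexHull(((p+.5)*S).astype(np.float32)); cv2.fillConvexPoly(im,np.round(h).astype(np.int32),1)
    return im
def fit(masks,boxes,q0,S=4):
    M={c:cv2.resize(m.astype(np.uint8),None,fx=S,fy=S,interpolation=cv2.INTER_NEAREST) for c,m in masks.items()}
    def f(v):
        e=0
        for c,m in M.items():
            r=render(c,boxes,[v[0],v[1],v[2]/200]); e-=(r&m).sum()/(r|m).sum()
        return e
    r=minimize(f,[q0[0],q0[1],q0[2]*200],method="Nelder-Mead",options=dict(initial_simplex=np.array([[0,0,0],[15,0,0],[0,15,0],[0,0,15]])+[q0[0],q0[1],q0[2]*200],xatol=.2,fatol=1e-5))
    return np.array([r.x[0],r.x[1],r.x[2]/200]),r.fun
TRAY=[box(0,0,0,18,99,170),box(0,164.5,0,26,99,5.5),box(0,-164.5,0,26,99,5.5)]
GRIP=[box(0,0,40,92,20,8)]
def hullmask(m):
    h=cv2.convexHull(np.argwhere(m)[:,::-1].astype(np.int32)); o=np.zeros(m.shape,np.uint8); cv2.fillConvexPoly(o,h,1); return o
E
cat > m1.py <<'E'
from fit import *
np.set_printoptions(precision=3,suppress=True)
ims={c:cv2.imread(f"pics/{c}.png") for c in("top","scene")}
hsv={c:cv2.cvtColor(i,cv2.COLOR_BGR2HSV) for c,i in ims.items()}
def roi(m,r):
    o=np.zeros_like(m);o[r[1]:r[3],r[0]:r[2]]=m[r[1]:r[3],r[0]:r[2]];return o
white=lambda c,t=110:(ims[c].min(2)>t).astype(np.uint8)
mt={"top":hullmask(roi(white("top"),(115,115,290,245))),"scene":hullmask(roi(white("scene"),(203,232,408,375)))}
p0=ray("top",(200,178),20)
for ms in({"top":mt["top"]},{"scene":mt["scene"]},mt): print("tray",*fit(ms,TRAY,[p0[0],p0[1],np.radians(8)]))
blue={c:cv2.inRange(hsv[c],(100,100,40),(125,255,255))//255 for c in ims}
mb={"top":roi(blue["top"],(350,150,390,220)),"scene":roi(blue["scene"],(175,180,210,215))}
print("blue px",mb["top"].sum(),mb["scene"].sum())
g0=ray("top",(370,181),80)
for ms in({"top":mb["top"]},{"scene":mb["scene"]},mb): print("grip",*fit(ms,GRIP,[g0[0],g0[1],.08]))
wr=roi(white("top",90),(345,138,388,230)); ys=np.argwhere(wr)
# bar axis: foot clusters + bar
p=np.array([ray("top",(x,y),40)[:2] for y,x in ys]); 
mid=p[np.abs(p[:,0]-p[:,0].mean())<70]; k=np.polyfit(mid[:,0],mid[:,1],1); print("bar line: yaw",np.arctan(k[0]),"y at grip x",np.polyval(k,g0[0]),"x range",p[:,0].min(),p[:,0].max())
g=cv2.inRange(hsv["top"],(50,100,40),(85,255,255)); 
n,l,st,ce=cv2.connectedComponentsWithStats(roi(g,(115,115,290,245)))
for i in range(1,n):
    if st[i,4]>30:
        q=np.argwhere(l==i)[:,::-1]; vx,vy,_,_=cv2.fitLine(q.astype(np.float32),cv2.DIST_L2,0,.01,.01).ravel()
        a=ray("top",ce[i]+30*np.array([vx,vy]),22);b=ray("top",ce[i]-30*np.array([vx,vy]),22);d=(a-b)*np.sign((a-b)[0]);print("rod",ray("top",ce[i],22),np.arctan2(d[1],d[0]))
E
python3 m1.py
```

```text
tray [548.289 210.461   0.157] -0.9762300077762132Traceback (most recent call last):
  File "m1.py", line 10, in <module>
    for ms in({"top":mt["top"]},{"scene":mt["scene"]},mt): print("tray",*fit(ms,TRAY,[p0[0],p0[1],np.radians(8)]))
                                                                         ~~~^^^^^^^^^^^^^^^^^^^^^^^^^^^^^^^^^^^^^
  File "fit.py", line 19, in fit
    r=minimize(f,[q0[0],q0[1],q0[2]*200],method="Nelder-Mead",options=dict(initial_simplex=np.array([[0,0,0],[15,0,0],[0,15,0],[0,0,15]])+[q0[0],q0[1],q0[2]*200],xatol=.2,fatol=1e-5))
    res = _minimize_neldermead(fun, x0, args, callback, bounds=bounds,
                               **options)
    fxcc = func(xcc)
    fx = function(np.copy(x), *(wrapper_args + args))
  File "fit.py", line 17, in f
    r=render(c,boxes,[v[0],v[1],v[2]/200]); e-=(r&m).sum()/(r|m).sum()
  File "fit.py", line 9, in render
    p=np.array([proj(cam,x) for x in w(B,q)],np.float32)
                ~~~~^^^^^^^
  File "h.py", line 8, in proj
    m=vision.camera_model(cam);V=np.array(m["view"]);q=V[:3,:3]@np.array(p)+V[:3,3]
ValueError: time passes only in moves, steps and waits
```

```bash
python3 - <<'E'
s=open('h.py').read()
s=s.replace("def ray","import functools\n@functools.lru_cache(None)\ndef cm(c): return vision.camera_model(c)\ndef ray",1).replace("m=vision.camera_model(cam)","m=cm(cam)")
open('h.py','w').write(s)
E
python3 m1.py
```

```text
tray [548.289 210.461   0.157] -0.9762300077762132
tray [579.263 213.135   0.154] -0.5546584849871955
tray [549.61  209.449   0.157] -1.5092844978271505
blue px 207 326
grip [ 535.192 -188.327    0.102] -0.8689782953943885
grip [ 531.082 -193.066    0.144] -0.9162313096739326
grip [ 534.083 -188.746    0.121] -1.7438641093126144
bar line: yaw 0.10476450027205494 y at grip x -186.87400166681894 x range 440.23673870174736 626.0234829148632
rod [536.566 256.964  22.   ] -0.47211676257855006
rod [549.321 161.564  22.   ] 0.796884627822788
```

```bash
cat >> h.py <<'E'
from scipy.spatial.transform import Rotation as Ro
def go(p,yaw=None):
    "print tool-frame shift to world TCP p, and tool turn so that the jaws lie along world angle yaw+90deg"
    s=monitor.sense();R=Ro.from_rotvec(s["ee_rot"]).as_matrix();t=R.T@(np.array(p)-s["position"])
    a=np.arctan2(R[1,0],R[0,0]); 
    print("t",round(s["t"],2),"pos",s["position"].round(1),"jaw",round(a,4),"F",np.round(s["contact_force"],1),"w",round(s["grip_width"],1),"tilt",R[:,2].round(3))
    print("shift",t.round(1),"turn",None if yaw is None else round(-((yaw-np.pi/2-a+np.pi/2)%np.pi-np.pi/2),4))
E
python3 -c "
from h import *
go([534,-188,210],.108)"
```

```text
t 0.4 pos [ 197.5 -619.2  303.7] jaw -1.2621 F [-0.6 -0.3 -0.5] w 85.4 tilt [-0.  0. -1.]
shift [-308.6 -451.6   93.8] turn 0.2007
```

{"name": "drive_tool", "arguments": {"moves": [{"translation": [-20.6, -30.1, 2], "turn": 0, "claw": 0}, {"translation": [-20.6, -30.1, 4], "turn": 0, "claw": 0}, {"translation": [-20.6, -30.1, 6], "turn": 0, "claw": 0}, {"translation": [-20.6, -30.1, 6], "turn": 0, "claw": 0}, {"translation": [-20.6, -30.1, 6], "turn": 0, "claw": 0}]}}

```text
t: 0.9
position: [310.4, -474.2, 279.9]
ee_rot: [2.536, -1.853, 0.001]
contact_force: [0.5, 0.2, -0.5]
grip_width: 85.4
```

{"name": "drive_tool", "arguments": {"moves": [{"translation": [-20.6, -30.1, 7], "turn": 0, "claw": 0}, {"translation": [-20.6, -30.1, 7], "turn": 0, "claw": 0}, {"translation": [-20.6, -30.1, 7], "turn": 0, "claw": 0}, {"translation": [-20.6, -30.1, 7], "turn": 0, "claw": 0}, {"translation": [-20.6, -30.1, 7], "turn": 0, "claw": 0}]}}

```text
t: 1.4
position: [422.5, -330.4, 244.9]
ee_rot: [2.536, -1.854, 0.001]
contact_force: [0.9, -1.0, -0.5]
grip_width: 85.3
```

{"name": "drive_tool", "arguments": {"moves": [{"translation": [-20.6, -30.1, 7], "turn": 0, "claw": 0}, {"translation": [-20.6, -30.1, 7], "turn": 0, "claw": 0}, {"translation": [-20.6, -30.1, 7], "turn": 0, "claw": 0}, {"translation": [-20.6, -30.1, 7], "turn": 0, "claw": 0}, {"translation": [-20.6, -30.1, 6], "turn": 0, "claw": 0}]}}

```text
t: 1.9
position: [534.5, -186.5, 210.7]
ee_rot: [2.536, -1.854, 0.0]
contact_force: [0.3, -0.4, -0.5]
grip_width: 85.8
```

{"name": "drive_tool", "arguments": {"moves": [{"translation": [0, 0, 0], "turn": 0.1, "claw": 0}, {"translation": [0, 0, 0], "turn": 0.1, "claw": 0}, {"translation": [0, 0, 0], "turn": 0, "claw": 0}, {"translation": [0, 0, 0], "turn": 0, "claw": 0}]}}

```text
t: 2.3
position: [533.8, -187.8, 211.0]
ee_rot: [2.341, -2.095, 0.0]
contact_force: [0.4, 0.1, -1.0]
grip_width: 85.3
```

Run:
```python
from h import *
go([534,-188,122],.108)
cv2.imwrite("pics/s2.png",vision.snapshot("scene"));t=vision.snapshot("top")
a=cv2.imread("pics/s2.png")[110:270,120:320]
b=t[120:280,300:500]
cv2.imwrite("pics/c2.png",np.hstack([cv2.resize(a,None,fx=2,fy=2,interpolation=3),cv2.resize(b,None,fx=2,fy=2,interpolation=3)]))
```

```text
t 2.3 pos [ 533.8 -187.8  211. ] jaw -1.4599 F [ 0.4  0.1 -1. ] w 85.3 tilt [ 0. -0. -1.]
shift [ 0.2 -0.2 89. ] turn 0.0029
```

View pics/c2.png

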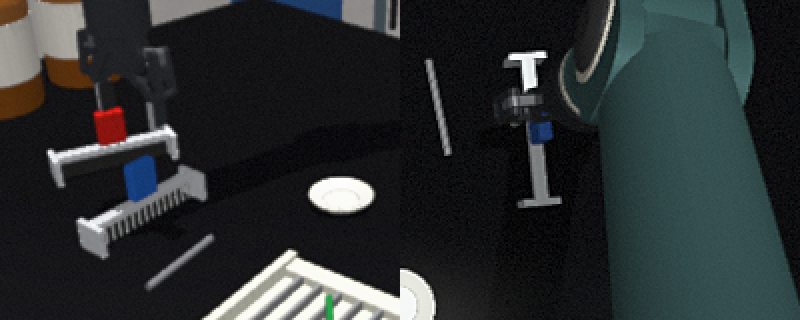

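Run:
```python
from h import *
for z in (92,140,150,211): print(z,*[np.round(proj(c,[533.8,-187.8,z]),1) for c in("top","scene")])
j=np.array([np.cos(-1.46),np.sin(-1.46),0])*43
for s in(1,-1): print(*[np.round(proj(c,np.array([533.8,-187.8,150])+s*j),1) for c in("top","scene")])
```

```text
92 [371.9 180.1] [189.  190.2]
140 [376.8 176.7] [186.6 173.3]
150 [377.9 175.9] [186.1 169.6]
211 [385.  170.9] [182.8 146.5]
[398.3 174. ] [174.6 165.3]
[357.4 177.9] [198.  174.2]
```

{"name": "drive_tool", "arguments": {"moves": [{"translation": [0, 0, 25], "turn": 0, "claw": 0}, {"translation": [0, 0, 25], "turn": 0, "claw": 0}, {"translation": [0, 0, 20], "turn": 0, "claw": 0}, {"translation": [0, 0, 12], "turn": 0, "claw": 0}, {"translation": [0, 0, 6], "turn": 0, "claw": 0}]}}

```text
t: 2.9
position: [533.3, -187.9, 121.9]
ee_rot: [2.339, -2.097, -0.002]
contact_force: [0.1, -0.1, 0.5]
grip_width: 85.5
```

{"name": "drive_tool", "arguments": {"moves": [{"translation": [0, 0, 0], "turn": 0, "claw": 0.5}, {"translation": [0, 0, 0], "turn": 0, "claw": 0.6}, {"translation": [0, 0, 0], "turn": 0, "claw": 0.7}, {"translation": [0, 0, 0], "turn": 0, "claw": 0.85}, {"translation": [0, 0, 0], "turn": 0, "claw": 1}], "force": 60}}

```text
t: 3.4
position: [534.2, -187.8, 123.6]
ee_rot: [-2.338, 2.097, -0.002]
contact_force: [-0.4, -0.4, -0.1]
grip_width: 15.4
```

{"name": "drive_tool", "arguments": {"moves": [{"translation": [0, 0, 0], "turn": 0, "claw": 1}, {"translation": [0, 0, 0], "turn": 0, "claw": 1}, {"translation": [0, 0, 0], "turn": 0, "claw": 1}, {"translation": [0, 0, 0], "turn": 0, "claw": 1}], "force": 80}}

```text
t: 3.8
position: [534.1, -187.9, 123.6]
ee_rot: [-2.339, 2.097, -0.002]
contact_force: [-1.5, -0.8, 5.7]
grip_width: 15.5
```

Run:
```python
from h import *
go([534,-188,200],.108)
a=vision.snapshot("scene")[110:270,120:320];b=vision.snapshot("top")[120:280,300:500]
cv2.imwrite("pics/c3.png",np.hstack([cv2.resize(x,None,fx=2,fy=2,interpolation=3) for x in(a,b)]))
```

```text
t 3.8 pos [ 534.1 -187.9  123.6] jaw -1.4622 F [-1.5 -0.8  5.7] w 15.5 tilt [ 0.001 -0.    -1.   ]
shift [  0.1   0.1 -76.4] turn 0.0006
```

View pics/c3.png

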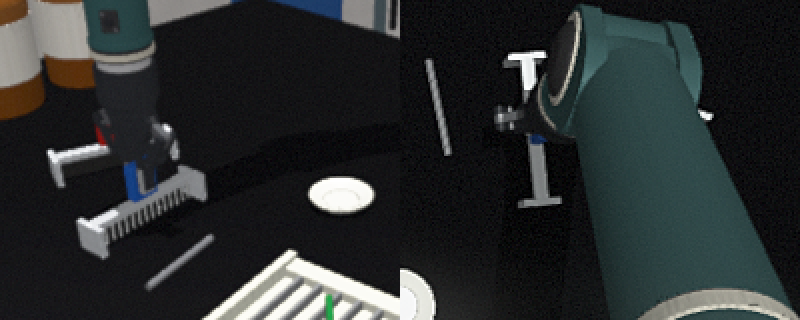

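{"name": "drive_tool", "arguments": {"moves": [{"translation": [0, 0, -6], "turn": 0, "claw": 1}, {"translation": [0, 0, -14], "turn": 0, "claw": 1}, {"translation": [0, 0, -20], "turn": 0, "claw": 1}, {"translation": [0, 0, -20], "turn": 0, "claw": 1}, {"translation": [0, 0, -10], "turn": 0, "claw": 1}]}}

```text
t: 4.4
position: [534.4, -187.8, 195.1]
ee_rot: [-2.338, 2.097, -0.004]
contact_force: [0.1, -0.1, -2.8]
grip_width: 15.3
```

{"name": "drive_tool", "arguments": {"moves": [{"translation": [-16.7, -3.9, 0], "turn": 0, "claw": 1}, {"translation": [-27, -6.3, 0], "turn": 0, "claw": 1}, {"translation": [-27, -6.3, 0], "turn": 0, "claw": 1}, {"translation": [-27, -6.3, 0], "turn": 0, "claw": 1}, {"translation": [-27, -6.3, 0], "turn": 0, "claw": 1}]}}

```text
t: 4.9
position: [548.9, -59.5, 193.0]
ee_rot: [2.339, -2.097, -0.0]
contact_force: [0.1, -0.6, -2.2]
grip_width: 15.0
```

{"name": "drive_tool", "arguments": {"moves": [{"translation": [-27, -6.3, 0], "turn": 0, "claw": 1}, {"translation": [-27, -6.3, 0], "turn": 0, "claw": 1}, {"translation": [-27, -6.3, 0], "turn": 0, "claw": 1}, {"translation": [-27, -6.3, 0], "turn": 0, "claw": 1}, {"translation": [-27, -6.3, 0], "turn": 0, "claw": 1}]}}

```text
t: 5.4
position: [565.6, 78.1, 192.9]
ee_rot: [2.338, -2.097, -0.0]
contact_force: [-0.2, -0.8, -2.5]
grip_width: 15.2
```

{"name": "drive_tool", "arguments": {"moves": [{"translation": [-10, -2.4, 0], "turn": -0.025, "claw": 1}, {"translation": [0, 0, 0], "turn": -0.024, "claw": 1}, {"translation": [0, 0, 0], "turn": 0, "claw": 1}, {"translation": [0, 0, 0], "turn": 0, "claw": 1}]}}

```text
t: 5.8
position: [567.1, 85.1, 192.7]
ee_rot: [2.386, -2.042, 0.001]
contact_force: [-0.1, 0.3, -2.0]
grip_width: 14.8
```

Run:
```python
from h import *
go([567.8,87,145],.157)
a=vision.snapshot("scene")[150:370,190:450];b=vision.snapshot("top")[100:240,110:320]
cv2.imwrite("pics/c4a.png",a);cv2.imwrite("pics/c4b.png",b)
A=cv2.resize(a,(520,440));B=cv2.resize(b,(280,187));B=np.vstack([B,np.zeros((253,280,3),np.uint8)])
cv2.imwrite("pics/c4.png",np.hstack([A,B]))
```

```text
t 5.8 pos [567.1  85.1 192.7] jaw -1.4157 F [-0.1  0.3 -2. ] w 14.8 tilt [-0.001 -0.001 -1.   ]
shift [-1.8 -1.  47.7] turn -0.0019
```

View pics/c4.png

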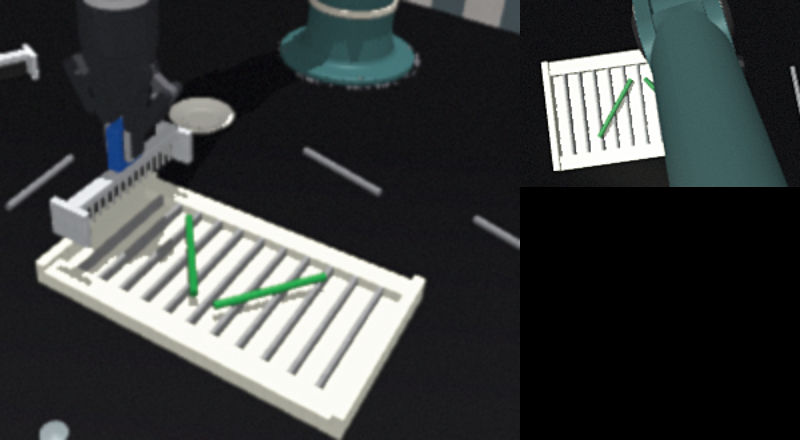

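Run:
```python
from fit import *
q=[548.3,210.5,.157]
T=w(np.array([[99,170,26],[-99,170,26],[99,-170,26],[-99,-170,26]]),q)
for p in T: print(np.round((np.array(proj("scene",p))-[190,150])*2))
r=[567.1,85.1,.155]
F=w(np.array([[91,22,70],[91,-22,70],[-91,22,70],[91,22,105],[-91,22,105]])-[0,0,1],r)
for p in F: print("foot",np.round((np.array(proj("scene",p))-[190,150])*2))
```

```text
[342. 422.]
[425. 281.]
[ 34. 263.]
[149. 170.]
foot [ 86. 249.]
foot [ 52. 233.]
foot [191. 161.]
foot [ 84. 221.]
foot [191. 135.]
```

{"name": "drive_tool", "arguments": {"moves": [{"translation": [-1.8, -1, 12], "turn": -0.002, "claw": 1}, {"translation": [0, 0, 14], "turn": 0, "claw": 1}, {"translation": [0, 0, 10], "turn": 0, "claw": 1}, {"translation": [0, 0, 7], "turn": 0, "claw": 1}, {"translation": [0, 0, 3], "turn": 0, "claw": 1}]}}

```text
t: 6.4
position: [567.2, 89.1, 145.3]
ee_rot: [2.39, -2.036, -0.002]
contact_force: [-0.6, 0.4, -3.3]
grip_width: 15.2
```

{"name": "drive_tool", "arguments": {"moves": [{"translation": [0, 0, 2], "turn": 0, "claw": 1}, {"translation": [0, 0, 0.5], "turn": 0, "claw": 1}, {"translation": [0, 0, 0], "turn": 0, "claw": 1}, {"translation": [0, 0, 0], "turn": 0, "claw": 1}]}}

```text
t: 6.8
position: [568.1, 89.2, 144.8]
ee_rot: [-2.391, 2.037, -0.001]
contact_force: [-0.2, -0.5, -2.0]
grip_width: 15.1
```

Run:
```python
from fit import *
e=w(np.array([[0,130,0]]),[548.3,210.5,.157])[0]
go([e[0],e[1],143],.157)
cv2.imwrite("pics/c5.png",cv2.resize(vision.snapshot("scene")[190:310,190:330],None,fx=4,fy=4,interpolation=2))
```

```text
t 6.8 pos [568.1  89.2 144.8] jaw -1.4111 F [-0.2 -0.5 -2. ] w 15.1 tilt [ 0.001  0.    -1.   ]
shift [-2.529e+02 -1.000e-01  1.800e+00] turn 0.0027
```

View pics/c5.png

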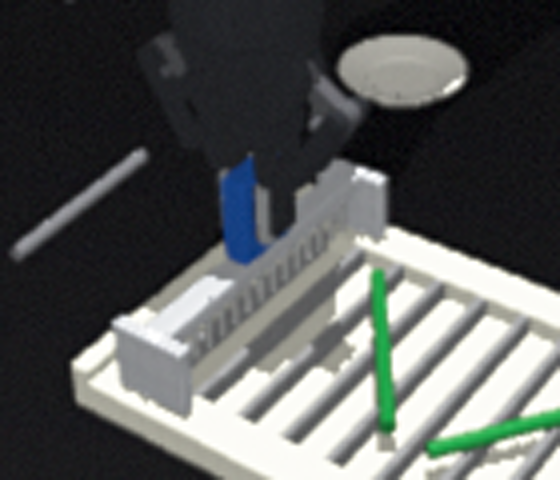

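{"name": "drive_tool", "arguments": {"moves": [{"translation": [0, 0, 0.9], "turn": 0.0027, "claw": 1}, {"translation": [0, 0, 0.9], "turn": 0, "claw": 1}, {"translation": [0, 0, 0], "turn": 0, "claw": 1}, {"translation": [-2, 0, 0], "turn": 0, "claw": 1}, {"translation": [-3, 0, 0], "turn": 0, "claw": 1}]}}

```text
t: 7.35
position: [567.1, 94.2, 142.6]
ee_rot: [2.388, -2.041, 0.0]
contact_force: [-0.4, 0.1, -2.1]
grip_width: 14.9
```

{"name": "drive_tool", "arguments": {"moves": [{"translation": [-3, 0, 0], "turn": 0, "claw": 1}, {"translation": [-3, 0, 0], "turn": 0, "claw": 1}, {"translation": [-3, 0, 0], "turn": 0, "claw": 1}, {"translation": [-3, 0, 0], "turn": 0, "claw": 1}, {"translation": [-3, 0, 0], "turn": 0, "claw": 1}]}}

```text
t: 7.85
position: [564.6, 109.3, 142.5]
ee_rot: [2.389, -2.04, -0.0]
contact_force: [-0.1, 0.3, -2.6]
grip_width: 15.0
```

{"name": "drive_tool", "arguments": {"moves": [{"translation": [-3, 0, 0], "turn": 0, "claw": 1}, {"translation": [-3, 0, 0], "turn": 0, "claw": 1}, {"translation": [-3, 0, 0], "turn": 0, "claw": 1}, {"translation": [-3, 0, 0], "turn": 0, "claw": 1}, {"translation": [-3, 0, 0], "turn": 0, "claw": 1}]}}

```text
t: 8.35
position: [562.3, 124.0, 142.6]
ee_rot: [2.389, -2.04, 0.0]
contact_force: [0.1, -0.1, -3.6]
grip_width: 15.1
```

{"name": "drive_tool", "arguments": {"moves": [{"translation": [-3, 0, 0], "turn": 0, "claw": 1}, {"translation": [-3, 0, 0], "turn": 0, "claw": 1}, {"translation": [-3, 0, 0], "turn": 0, "claw": 1}, {"translation": [-3, 0, 0], "turn": 0, "claw": 1}, {"translation": [-3, 0, 0], "turn": 0, "claw": 1}]}}

```text
t: 8.85
position: [560.0, 138.8, 142.6]
ee_rot: [2.389, -2.04, -0.0]
contact_force: [-0.2, -0.6, -2.6]
grip_width: 15.2
```

{"name": "drive_tool", "arguments": {"moves": [{"translation": [-3, 0, 0], "turn": 0, "claw": 1}, {"translation": [-3, 0, 0], "turn": 0, "claw": 1}, {"translation": [-3, 0, 0], "turn": 0, "claw": 1}, {"translation": [-3, 0, 0], "turn": 0, "claw": 1}, {"translation": [-3, 0, 0], "turn": 0, "claw": 1}]}}

```text
t: 9.35
position: [557.6, 153.6, 142.5]
ee_rot: [2.389, -2.04, -0.0]
contact_force: [0.1, 1.0, -1.7]
grip_width: 14.8
```

{"name": "drive_tool", "arguments": {"moves": [{"translation": [-3, 0, 0], "turn": 0, "claw": 1}, {"translation": [-3, 0, 0], "turn": 0, "claw": 1}, {"translation": [-3, 0, 0], "turn": 0, "claw": 1}, {"translation": [-3, 0, 0], "turn": 0, "claw": 1}, {"translation": [-3, 0, 0], "turn": 0, "claw": 1}]}}

```text
t: 9.85
position: [555.3, 168.5, 142.6]
ee_rot: [-2.389, 2.04, -0.0]
contact_force: [-0.1, -0.8, -2.2]
grip_width: 15.4
```

Run:
```python
from fit import *
e=w(np.array([[0,130,0]]),[548.3,210.5,.157])[0]
go([e[0],e[1],143],.157)
```

```text
t 9.85 pos [555.3 168.5 142.6] jaw -1.4137 F [-0.1 -0.8 -2.2] w 15.4 tilt [ 0. -0. -1.]
shift [-172.6    0.3   -0.4] turn 0.0001
```

{"name": "drive_tool", "arguments": {"moves": [{"translation": [-3, 0, 0], "turn": 0, "claw": 1}, {"translation": [-3, 0, 0], "turn": 0, "claw": 1}, {"translation": [-3, 0, 0], "turn": 0, "claw": 1}, {"translation": [-3, 0, 0], "turn": 0, "claw": 1}, {"translation": [-3, 0, 0], "turn": 0, "claw": 1}]}}

```text
t: 10.35
position: [552.9, 183.3, 142.5]
ee_rot: [2.389, -2.04, -0.0]
contact_force: [-0.1, -0.0, -2.6]
grip_width: 15.0
```

{"name": "drive_tool", "arguments": {"moves": [{"translation": [-3, 0, 0], "turn": 0, "claw": 1}, {"translation": [-3, 0, 0], "turn": 0, "claw": 1}, {"translation": [-3, 0, 0], "turn": 0, "claw": 1}, {"translation": [-3, 0, 0], "turn": 0, "claw": 1}, {"translation": [-3, 0, 0], "turn": 0, "claw": 1}]}}

```text
t: 10.85
position: [550.6, 198.1, 142.6]
ee_rot: [2.389, -2.04, -0.0]
contact_force: [-0.5, -0.2, -1.8]
grip_width: 15.1
```

{"name": "drive_tool", "arguments": {"moves": [{"translation": [-3, 0, 0], "turn": 0, "claw": 1}, {"translation": [-3, 0, 0], "turn": 0, "claw": 1}, {"translation": [-3, 0, 0], "turn": 0, "claw": 1}, {"translation": [-3, 0, 0], "turn": 0, "claw": 1}, {"translation": [-3, 0, 0], "turn": 0, "claw": 1}]}}

```text
t: 11.35
position: [548.2, 212.9, 142.5]
ee_rot: [2.389, -2.04, -0.0]
contact_force: [0.3, 0.6, -2.1]
grip_width: 15.4
```

{"name": "drive_tool", "arguments": {"moves": [{"translation": [-3, 0, 0], "turn": 0, "claw": 1}, {"translation": [-3, 0, 0], "turn": 0, "claw": 1}, {"translation": [-3, 0, 0], "turn": 0, "claw": 1}, {"translation": [-3, 0, 0], "turn": 0, "claw": 1}, {"translation": [-3, 0, 0], "turn": 0, "claw": 1}]}}

```text
t: 11.85
position: [545.9, 227.7, 142.6]
ee_rot: [2.389, -2.04, 0.0]
contact_force: [0.8, 0.2, -1.5]
grip_width: 15.4
```

{"name": "drive_tool", "arguments": {"moves": [{"translation": [-3, 0, 0], "turn": 0, "claw": 1}, {"translation": [-3, 0, 0], "turn": 0, "claw": 1}, {"translation": [-3, 0, 0], "turn": 0, "claw": 1}, {"translation": [-3, 0, 0], "turn": 0, "claw": 1}, {"translation": [-3, 0, 0], "turn": 0, "claw": 1}]}}

```text
t: 12.35
position: [543.5, 242.5, 142.5]
ee_rot: [2.389, -2.04, -0.0]
contact_force: [0.5, 0.4, -2.0]
grip_width: 15.6
```

{"name": "drive_tool", "arguments": {"moves": [{"translation": [-3, 0, 0], "turn": 0, "claw": 1}, {"translation": [-3, 0, 0], "turn": 0, "claw": 1}, {"translation": [-3, 0, 0], "turn": 0, "claw": 1}, {"translation": [-3, 0, 0], "turn": 0, "claw": 1}, {"translation": [-3, 0, 0], "turn": 0, "claw": 1}]}}

```text
t: 12.85
position: [541.2, 257.3, 142.5]
ee_rot: [2.389, -2.04, 0.0]
contact_force: [0.8, 0.6, -2.5]
grip_width: 15.5
```

Run:
```python
from fit import *
e=w(np.array([[0,130,0]]),[548.3,210.5,.157])[0]
go([e[0],e[1],143],.157)
cv2.imwrite("pics/c6.png",cv2.resize(vision.snapshot("scene")[215:375,195:415],None,fx=3,fy=3,interpolation=2))
```

```text
t 12.85 pos [541.2 257.3 142.5] jaw -1.4137 F [ 0.8  0.6 -2.5] w 15.5 tilt [-0. -0. -1.]
shift [-82.6   0.3  -0.5] turn 0.0001
```

View pics/c6.png

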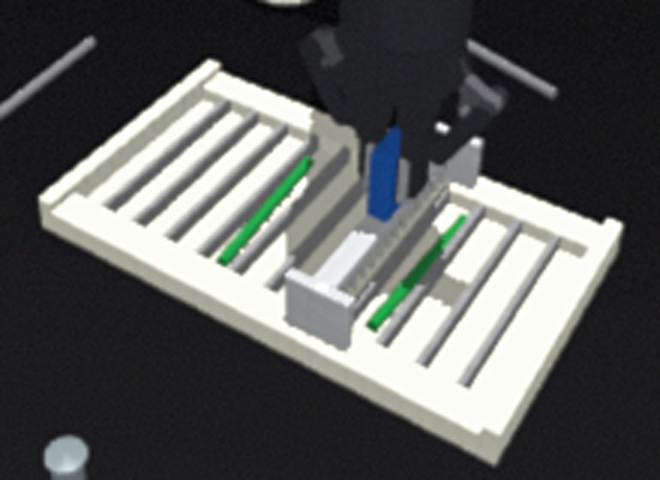

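The left rod appears to be in a groove, from (225,260) to (310,160) in the crop. The other is being turned ahead of the rake, so I continue combing.

{"name": "drive_tool", "arguments": {"moves": [{"translation": [-3, 0, 0], "turn": 0, "claw": 1}, {"translation": [-3, 0, 0], "turn": 0, "claw": 1}, {"translation": [-3, 0, 0], "turn": 0, "claw": 1}, {"translation": [-3, 0, 0], "turn": 0, "claw": 1}, {"translation": [-3, 0, 0], "turn": 0, "claw": 1}]}}

```text
t: 13.4
position: [538.9, 272.2, 142.6]
ee_rot: [-2.389, 2.04, -0.0]
contact_force: [0.5, 0.5, -2.1]
grip_width: 15.1
```

{"name": "drive_tool", "arguments": {"moves": [{"translation": [-3, 0, 0], "turn": 0, "claw": 1}, {"translation": [-3, 0, 0], "turn": 0, "claw": 1}, {"translation": [-3, 0, 0], "turn": 0, "claw": 1}, {"translation": [-3, 0, 0], "turn": 0, "claw": 1}, {"translation": [-3, 0, 0], "turn": 0, "claw": 1}]}}

```text
t: 13.9
position: [536.5, 287.0, 142.5]
ee_rot: [2.389, -2.04, 0.0]
contact_force: [0.7, 0.4, -2.5]
grip_width: 14.9
```

{"name": "drive_tool", "arguments": {"moves": [{"translation": [-3, 0, 0], "turn": 0, "claw": 1}, {"translation": [-3, 0, 0], "turn": 0, "claw": 1}, {"translation": [-3, 0, 0], "turn": 0, "claw": 1}, {"translation": [-3, 0, 0], "turn": 0, "claw": 1}, {"translation": [-3, 0, 0], "turn": 0, "claw": 1}]}}

```text
t: 14.4
position: [534.2, 301.8, 142.5]
ee_rot: [2.389, -2.04, 0.0]
contact_force: [0.5, -0.3, -1.3]
grip_width: 15.2
```

{"name": "drive_tool", "arguments": {"moves": [{"translation": [-3, 0, 0], "turn": 0, "claw": 1}, {"translation": [-3, 0, 0], "turn": 0, "claw": 1}, {"translation": [-3, 0, 0], "turn": 0, "claw": 1}, {"translation": [-3, 0, 0], "turn": 0, "claw": 1}, {"translation": [-3, 0, 0], "turn": 0, "claw": 1}]}}

```text
t: 14.9
position: [531.8, 316.6, 142.5]
ee_rot: [2.389, -2.04, -0.0]
contact_force: [-0.3, -0.4, -2.4]
grip_width: 15.0
```

{"name": "drive_tool", "arguments": {"moves": [{"translation": [-3, 0, 0], "turn": 0, "claw": 1}, {"translation": [-3, 0, 0], "turn": 0, "claw": 1}, {"translation": [-3, 0, 0], "turn": 0, "claw": 1}, {"translation": [-3, 0, 0], "turn": 0, "claw": 1}, {"translation": [-3, 0, 0], "turn": 0, "claw": 1}]}}

```text
t: 15.4
position: [529.5, 331.4, 142.5]
ee_rot: [2.389, -2.04, 0.0]
contact_force: [-0.3, -0.1, -1.2]
grip_width: 14.9
```

{"name": "drive_tool", "arguments": {"moves": [{"translation": [-3, 0, 0], "turn": 0, "claw": 1}, {"translation": [-3, 0, 0], "turn": 0, "claw": 1}, {"translation": [0, 0, 0], "turn": 0, "claw": 1}]}}

```text
t: 15.7
position: [528.4, 337.8, 142.6]
ee_rot: [-2.389, 2.039, 0.0]
contact_force: [-0.3, 0.4, -2.6]
grip_width: 15.1
```

{"name": "drive_tool", "arguments": {"moves": [{"translation": [0, 0, -6], "turn": 0, "claw": 1}, {"translation": [0, 0, -14], "turn": 0, "claw": 1}, {"translation": [0, 0, -20], "turn": 0, "claw": 1}, {"translation": [0, 0, -15], "turn": 0, "claw": 1}, {"translation": [0, 0, -5], "turn": 0, "claw": 1}]}}

```text
t: 16.2
position: [529.6, 337.6, 205.5]
ee_rot: [-2.385, 2.038, -0.002]
contact_force: [-0.1, 0.4, -2.6]
grip_width: 15.5
```

```bash
cat > rods.py <<'E'
from fit import *
import sys
q=[548.3,210.5,.157];c,s=np.cos(q[2]),np.sin(q[2])
ims={k:vision.snapshot(k) for k in("top","scene")}
for k,im in ims.items():
    g=cv2.inRange(cv2.cvtColor(im,cv2.COLOR_BGR2HSV),(50,100,40),(85,255,255))
    n,l,st,ce=cv2.connectedComponentsWithStats(g)
    for i in range(1,n):
        d=ray(k,ce[i],10)-[q[0],q[1],0]; x,y=c*d[0]+s*d[1],-s*d[0]+c*d[1]
        if st[i,4]<15 or abs(x)>110 or abs(y)>190: continue
        P=np.argwhere(l==i)[:,::-1].astype(np.float32); v=cv2.fitLine(P,cv2.DIST_L2,0,.01,.01).ravel()
        t=(P-v[2:])@v[:2]; E=[ray(k,v[2:]+v[:2]*u,9.5) for u in(t.min(),t.max())]
        E=[(e-[q[0],q[1],0]) for e in E]; E=[(round(c*e[0]+s*e[1],1),round(-s*e[0]+c*e[1],1)) for e in E]
        print(k,st[i,4],"centre",round(x,1),round(y,1),"ends (tray frame, z=9.5)",E)
cv2.imwrite("pics/%s.png"%sys.argv[1],cv2.resize(ims["scene"][215:375,195:415],None,fx=3,fy=3,interpolation=2))
E
python3 rods.py c7; python3 -c "
from h import *
go([534,-188,190],.108)"
```

```text
top 119 centre 6.3 -44.9 ends (tray frame, z=9.5) [(np.float64(63.8), np.float64(-42.0)), (np.float64(-54.3), np.float64(-47.9))]
top 133 centre -5.1 70.3 ends (tray frame, z=9.5) [(np.float64(54.6), np.float64(66.8)), (np.float64(-61.6), np.float64(73.9))]
scene 166 centre 4.2 -45.8 ends (tray frame, z=9.5) [(np.float64(63.5), np.float64(-42.1)), (np.float64(-58.9), np.float64(-50.4))]
scene 34 centre -44.0 70.7 ends (tray frame, z=9.5) [(np.float64(-26.5), np.float64(70.0)), (np.float64(-65.6), np.float64(71.0))]
scene 71 centre 33.4 67.9 ends (tray frame, z=9.5) [(np.float64(55.5), np.float64(67.0)), (np.float64(6.0), np.float64(68.5))]
t 16.3 pos [529.1 337.3 204. ] jaw -1.414 F [ 0.  -0.2 -1.8] w 14.8 tilt [ 0.002  0.001 -1.   ]
shift [519.6  77.2  13.4] turn 0.0488
```

View pics/c7.png

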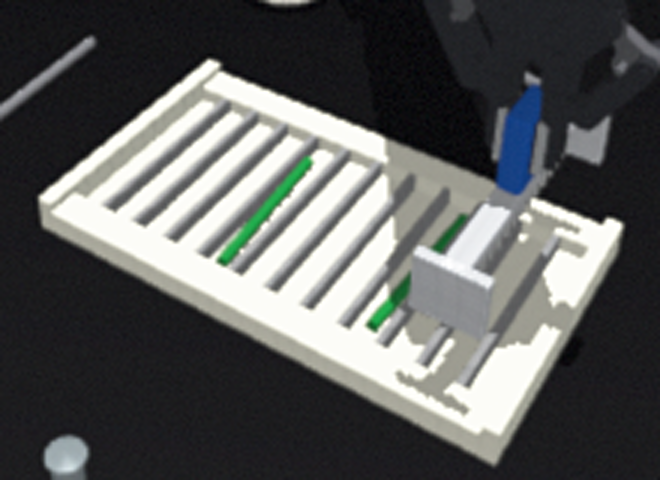

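{"name": "drive_tool", "arguments": {"moves": [{"translation": [14, 2.1, 0], "turn": 0, "claw": 1}, {"translation": [28, 4.2, 0], "turn": 0, "claw": 1}, {"translation": [37, 5.5, 0], "turn": 0, "claw": 1}, {"translation": [37, 5.5, 0], "turn": 0, "claw": 1}, {"translation": [37, 5.5, 0], "turn": 0, "claw": 1}]}}

```text
t: 16.8
position: [529.1, 179.5, 201.4]
ee_rot: [2.386, -2.039, -0.001]
contact_force: [0.9, -0.1, -2.8]
grip_width: 14.9
```

{"name": "drive_tool", "arguments": {"moves": [{"translation": [37, 5.5, 0], "turn": 0, "claw": 1}, {"translation": [37, 5.5, 0], "turn": 0, "claw": 1}, {"translation": [37, 5.5, 0], "turn": 0, "claw": 1}, {"translation": [37, 5.5, 0], "turn": 0, "claw": 1}, {"translation": [37, 5.5, 0], "turn": 0, "claw": 1}]}}

```text
t: 17.3
position: [530.5, -7.3, 201.7]
ee_rot: [2.387, -2.04, -0.002]
contact_force: [0.1, -0.5, -2.2]
grip_width: 15.2
```

{"name": "drive_tool", "arguments": {"moves": [{"translation": [37, 5.5, 0], "turn": 0, "claw": 1}, {"translation": [37, 5.5, 0], "turn": 0, "claw": 1}, {"translation": [37, 5.5, 0], "turn": 0, "claw": 1}, {"translation": [37, 5.5, 0], "turn": 0, "claw": 1}, {"translation": [26, 3.9, 0], "turn": 0, "claw": 1}]}}

```text
t: 17.8
position: [531.5, -184.5, 201.6]
ee_rot: [2.383, -2.043, -0.002]
contact_force: [0.8, 0.2, -1.6]
grip_width: 15.0
```

{"name": "drive_tool", "arguments": {"moves": [{"translation": [7.6, 1.5, 0], "turn": 0.025, "claw": 1}, {"translation": [0, 0, 0], "turn": 0.024, "claw": 1}, {"translation": [0, 0, 0], "turn": 0, "claw": 1}, {"translation": [0, 0, 0], "turn": 0, "claw": 1}]}}

```text
t: 18.2
position: [533.1, -186.3, 202.3]
ee_rot: [-2.341, 2.095, 0.002]
contact_force: [0.3, -0.1, -2.9]
grip_width: 15.0
```

```bash
python3 rods.py c8; python3 -c "
from h import *
go([534,-188,123.6],.108)"
```

```text
top 118 centre 6.0 -45.0 ends (tray frame, z=9.5) [(np.float64(63.9), np.float64(-42.1)), (np.float64(-54.3), np.float64(-47.9))]
top 152 centre -7.2 70.3 ends (tray frame, z=9.5) [(np.float64(54.6), np.float64(66.6)), (np.float64(-61.6), np.float64(73.8))]
scene 166 centre 4.2 -45.8 ends (tray frame, z=9.5) [(np.float64(63.5), np.float64(-42.1)), (np.float64(-58.9), np.float64(-50.4))]
scene 150 centre 4.8 69.1 ends (tray frame, z=9.5) [(np.float64(55.5), np.float64(67.1)), (np.float64(-65.5), np.float64(71.5))]
t 18.3 pos [ 533.3 -186.7  202.5] jaw -1.4601 F [-0.3  0.2 -2.2] w 15.0 tilt [-0.     0.001 -1.   ]
shift [ 1.4 -0.6 78.9] turn 0.0027
```

View pics/c8.png

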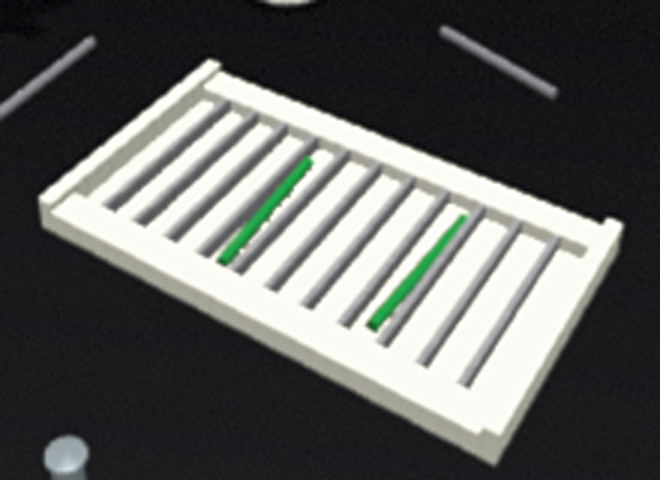

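Both rods now lie in single grooves. The left one runs from (225,260) to (310,160) and the right one from (373,325) to (463,220), partly hidden by the near ridge. I'm setting the rake down.

{"name": "drive_tool", "arguments": {"moves": [{"translation": [1.4, -0.6, 15], "turn": 0.003, "claw": 1}, {"translation": [0, 0, 22], "turn": 0, "claw": 1}, {"translation": [0, 0, 20], "turn": 0, "claw": 1}, {"translation": [0, 0, 12], "turn": 0, "claw": 1}, {"translation": [0, 0, 5], "turn": 0, "claw": 1}]}}

```text
t: 18.8
position: [533.0, -189.0, 126.6]
ee_rot: [2.335, -2.1, -0.004]
contact_force: [-0.5, -0.8, -0.8]
grip_width: 14.9
```

{"name": "drive_tool", "arguments": {"moves": [{"translation": [0, 0, 1], "turn": 0, "claw": 1}, {"translation": [0, 0, 1], "turn": 0, "claw": 1}, {"translation": [0, 0, 0], "turn": 0, "claw": 1}, {"translation": [0, 0, 0], "turn": 0, "claw": 1}]}}

```text
t: 19.2
position: [534.2, -189.7, 127.3]
ee_rot: [-2.334, 2.102, -0.002]
contact_force: [0.3, -0.7, -1.5]
grip_width: 15.4
```

{"name": "drive_tool", "arguments": {"moves": [{"translation": [0, 0, 1], "turn": 0, "claw": 1}, {"translation": [0, 0, 1], "turn": 0, "claw": 1}, {"translation": [0, 0, 0.6], "turn": 0, "claw": 1}, {"translation": [0, 0, 0], "turn": 0, "claw": 1}, {"translation": [0, 0, 0], "turn": 0, "claw": 1}]}}

```text
t: 19.7
position: [533.8, -189.6, 123.9]
ee_rot: [2.335, -2.102, -0.0]
contact_force: [-0.2, -0.3, -2.2]
grip_width: 15.1
```

{"name": "drive_tool", "arguments": {"moves": [{"translation": [0, 0, 0.5], "turn": 0, "claw": 1}, {"translation": [0, 0, 0], "turn": 0, "claw": 1}, {"translation": [0, 0, 0], "turn": 0, "claw": 1}]}}

```text
t: 20.0
position: [533.9, -189.7, 123.6]
ee_rot: [-2.335, 2.102, -0.0]
contact_force: [-0.8, -0.3, 0.2]
grip_width: 14.6
```

{"name": "drive_tool", "arguments": {"moves": [{"translation": [0, 0, 0.2], "turn": 0, "claw": 1}, {"translation": [0, 0, 0], "turn": 0, "claw": 0.8}, {"translation": [0, 0, 0], "turn": 0, "claw": 0.7}, {"translation": [0, 0, 0], "turn": 0, "claw": 0.5}, {"translation": [0, 0, 0], "turn": 0, "claw": 0.2}]}}

```text
t: 20.5
position: [533.9, -189.6, 123.2]
ee_rot: [-2.335, 2.102, -0.0]
contact_force: [-0.4, -0.5, 0.5]
grip_width: 53.8
```

{"name": "drive_tool", "arguments": {"moves": [{"translation": [0, 0, 0], "turn": 0, "claw": 0}, {"translation": [0, 0, 0], "turn": 0, "claw": 0}, {"translation": [0, 0, -8], "turn": 0, "claw": 0}, {"translation": [0, 0, -20], "turn": 0, "claw": 0}, {"translation": [0, 0, -30], "turn": 0, "claw": 0}]}}

```text
t: 21.0
position: [532.9, -189.3, 181.0]
ee_rot: [2.334, -2.101, -0.005]
contact_force: [0.2, -0.4, -0.3]
grip_width: 85.3
```

{"name": "drive_tool", "arguments": {"moves": [{"translation": [0, 0, -35], "turn": 0, "claw": 0}, {"translation": [0, 0, -35], "turn": 0, "claw": 0}, {"translation": [0, 0, -20], "turn": 0, "claw": 0}, {"translation": [0, 0, 0], "turn": 0, "claw": 0}, {"translation": [0, 0, 0], "turn": 0, "claw": 0}]}}

```text
t: 21.5
position: [533.7, -189.6, 271.7]
ee_rot: [-2.335, 2.102, -0.001]
contact_force: [-0.7, 0.0, -0.7]
grip_width: 85.5
```

```bash
python3 rods.py c9; python3 -c "
from h import *
go([534,-188,200])
cv2.imwrite('pics/c10.png',cv2.resize(vision.snapshot('scene')[120:380,110:410],None,fx=2.3,fy=2.3,interpolation=2))"
```

```text
top 118 centre 6.0 -45.0 ends (tray frame, z=9.5) [(np.float64(63.9), np.float64(-42.1)), (np.float64(-54.3), np.float64(-47.9))]
top 150 centre -7.3 70.4 ends (tray frame, z=9.5) [(np.float64(54.6), np.float64(66.7)), (np.float64(-61.6), np.float64(73.9))]
scene 166 centre 4.2 -45.8 ends (tray frame, z=9.5) [(np.float64(63.5), np.float64(-42.1)), (np.float64(-58.9), np.float64(-50.4))]
scene 148 centre 5.1 69.2 ends (tray frame, z=9.5) [(np.float64(55.5), np.float64(67.1)), (np.float64(-65.4), np.float64(71.6))]
t 21.6 pos [ 533.1 -189.4  270.2] jaw -1.4657 F [-0.4 -0.  -0.2] w 85.4 tilt [-0.002  0.001 -1.   ]
shift [-1.3 -1.2 70.2] turn None
```

View pics/c10.png

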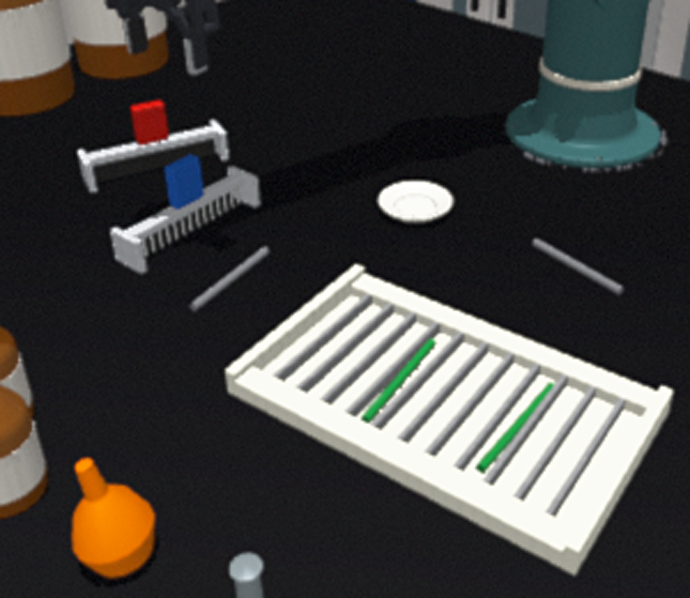

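The rake is upright at (185,215), both rods lie in grooves, and the gripper is clear.

```bash
python3 -c "
from h import *
print(hand_in())"
```

```text
the job is handed in; nothing more can be done
None
```

I handed the job in at about 21.7 s on the robot's clock, with both rods down in grooves and the rake standing free on the bench.

- **What I did:** I gripped the blue-grip rake and combed the tray once, from tray y of about -123 to +129 mm, at 30 mm/s with the feet about 1 mm above the rims. Then I put the rake back where it had stood, clear of the tray, let go and raised the gripper. The forces I read stayed below about 6 N throughout, and no second pass was needed.
- **Rods:** The last pictures from both cameras show each rod inside a single groove, those centred at tray y = -40.5 and +67.5 mm. Their positions did not change between the look before setting the rake down and the one after.
- **Rake:** It stands upright and released about 19 cm outside the tray. The squeegee and the grey rods showed no sign of having moved.
- **Small disagreements:**
  - Each rod lies about 2 to 4° off its groove axis, which the groove width allows.
  - The two cameras differ by 4 to 5 mm at the ends of the rods nearer the robot. The difference is the same for both rods, so I took it for calibration and pixel error rather than a raised end.
  - My fit of the tray from the scene camera alone failed. I used the top-camera fit, and its projected corners matched the scene picture to within about 4 pixels.

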